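Set up the badge-making station

ROBOT

A 6-joint arm with a two-finger parallel gripper is mounted at the origin on a cart in front of the work surface, level with it; the furniture and walls round the work are solid. World frame = base frame: x ahead of the robot, y to its left, z up, the work surface at z = 0. Lengths are in m, angles in degrees, forces in N, time in s.
With the tool pointing down it reaches from about 0.3 to 0.875 m from the base axis. Payload 6.4 kg.
Tool frame: the origin (TCP) lies on the mounting face of the last link; the fingertips stand 173 mm ahead of it and the grasp point (between the pads) lies 155 mm ahead of it; z points along the fingers, y is the direction in which the jaws open and shut (so a half turn about z gives the same grasp; the last joint's range is limited). The gripper opens to 85 mm and grips with 20 to 120 N. Pads are 22 mm wide; open, the fingers measure 114 mm over their backs; the gripper's body (76 mm by 85 mm) begins 54 mm behind the grasp point. The pads swing forward as they close: fully open they stand 13 mm farther back than shut.
Start: joints at [-80.46, 10.359, 92.074, -0, 77.567, -11.82], TCP at [0.209, -0.536, 0.405] pointing down, gripper open.
Joint ranges: [-171.53, 171.53], [-51.25, 118.39], [17.06, 147.69], [-65.23, 245.23], [0, 150.52], [-178.68, 178.68]. Speed limits (degrees/s): [147.25, 147.25, 172.46, 180, 180, 180].

INTERFACE

Orientations are given as [roll, pitch, yaw] about the fixed x, y, z axes, in that order (R = Rz(yaw) Ry(pitch) Rx(roll)).
In Python, from plant import robot gives the robot as it stands.
- The arm moves only by the tool arm_command, never from a script. Its arguments are lists of equal length, an entry for each row: "linear": the shift along the tool's x, y, z in mm, a list of three; "twist": the turn about the tool's z in degrees. In form: {"linear": [[x, y, z], ...], "twist": [twist, ...]}. A call has 1 to 20 rows; each row is the pose to reach, as a shift and turn from the pose commanded when the call began, along the tool's axes at that moment; what a row does not reach only later rows make up. A row lasts 1/8 s, in which the tool goes at most 62.5 mm and 10.7 degrees, less where a joint would pass 70% of its speed; a pose out of reach is approached as far as the arm can. A call with a gripper value outside its range is refused whole. "gripper" is the finger opening in mm, from 0 to 85.4, set as the call begins (left out, the last holds). The fingers move at their own pace and stop on an object; the grip force is fixed at half the most. Time passes only in rows, so rows that repeat a pose let the fingers close. It gives the time, the measured TCP pose, the force and the opening at its end, in the units of the state.
- robot.get_state(): the state, without advancing time (a new reading comes with each control period).
- robot.grab_frame(name): name is "scene" or "top"; returns a dict with "img" (420x560x3 uint8, red, green, blue), "fx", "fy", "cx", "cy" (pixels), "distortion" ([k1, k2, p1, p2, k3] as OpenCV has them; the pictures are not rectified), "R" (3x3) and "t" (3): a world point X has camera coordinates R X + t. Camera axes: x right, y down, z forward; pixel columns grow to the right and rows downward; lengths in m; the calibration is good to about 2 mm. A picture is of the moment at which its call begins. There is no depth.
- robot.sign_off(): hands the job in, once; it reports no verdict.
The state is a dict: "clock": time; "joint_positions": joint angles; "joint_velocities": joint speeds; "joint_torque": joint torques, N m; "tcp_pos": TCP position; "tcp_rot": TCP orientation; "ft_force": force on the tool from outside, world axes, zero at the start; "moment": the same for the moment, N m; "opening": finger opening in m.
Only numpy, scipy, OpenCV 4.12 (cv2) and the standard library are available. Lean on these libraries where they do the work, as an engineer would, in place of code of your own. Each camera call takes 0.05 s, during which the arm holds its last target.

TASK

Set up the badge-making station: press the plain steel shell and then the blue shell on top of it down into the spring magazine, so that both lie flat under its yellow catches. Stand the red dish centred on the middle one of the three station pads, the rubber block centred on the pad between the dish and the magazine, and the glue bottle centred on the pad on the dish's other side. Do not tip the dish or the bottle over, and leave the tan tape roll where it is.

Things in the scene. Friction and masses are not known exactly. Their poses are not given: they have to be found in the camera images.
- shell_steel: Loose badge shell, bare steel disc, 58 mm across, 8 mm thick, both faces alike, lying flat; origin at its underside centre, z up. Grip across the rim. Put between the magazine's rods it lies on the catch slopes, underside about 57 mm high; pushed down level (2 to 10 N) until its top is 2 mm below the catches (z 46), they snap over it. Released, the follower (2 to 6 N) lifts it against them.
- shell_blue: Loose badge shell painted blue, otherwise like the steel one: disc 58 mm across, 8 mm thick, lying flat, origin at its underside centre, z up. Pushed in in the same way, on top of the steel one. With both in, the undersides come to z 32 mm (lower) and 40 mm (upper) above the magazine's origin.
- rubber_block: Loose brick-red rubber block, 35 (x) x 70 (y) x 28 mm high; origin at its underside centre, z up. Narrow enough to grip across x.
- red_dish: Loose small round open red dish, 51 mm across, 28 mm high, standing upright; origin at its underside centre, z up.
- glue_bottle: Loose upright white glue bottle with a blue nozzle: round body 36 mm across and 84 mm high, nozzle (20 mm across or less) up to 122 mm. Origin at its underside centre, z up. Grip the body.
- pad_left: The left (as the robot sees it, greater y) station pad: fixed flat grey disc with yellow rim, 80 mm across, 3 mm thick, all three alike; origin at its underside centre, z up
- pad_middle: The middle station pad: fixed flat grey disc with yellow rim, 80 mm across, 3 mm thick, all three alike; origin at its underside centre, z up. Its y axis runs along the row to the left pad (centre 109 mm off; the right pad likewise on the other side). Beyond one end pad, either, stands the magazine, 117 mm off; beyond the other the tape roll. All stand on a fixed plywood board, top 35 mm above the table.
- pad_right: The right (lesser y) station pad: fixed flat grey disc with yellow rim, 80 mm across, 3 mm thick, all three alike; origin at its underside centre, z up
- magazine: Fixed stack magazine. Origin under the centre of its grey base (92 x 112 x 10 mm), z up. Four steel rods (8 mm thick, at x +-22, y +-26 mm, pointed tops z 72) guide a shell with 1.5 mm play. Sides at +-x open 45 mm wide for fingers gripping a shell along x. Yellow spring catches at +-y reach over the shell: undersides z 48, sloped tops z 51 to 66. Brass follower (34 mm across), top at z 47, 24 mm travel.
- tape_roll: Bystander to leave alone: roll of tan adhesive tape lying flat, 96 mm across, 48 mm high; origin at its underside centre.

How it is judged (in metres and radians):
At the end, for the whole second after the job is handed in: Both shells flat under the magazine's catches, steel below blue, within 6 mm of its axis; red dish on the middle pad, rubber block on the pad between it and the magazine, glue bottle on the other pad, each upright and within 15 mm of the centre; all at rest; tape roll moved under 30 mm (horizontal distance between each of shell_steel, shell_blue and magazine below 0.006 m and z of shell_steel in the frame of magazine between 0.029 and 0.0345 m and angle between each of shell_steel, shell_blue's own z axis and vertical below 0.12 rad and z of shell_blue in the frame of magazine between 0.037 and 0.0425 m and horizontal distance between red_dish and pad_middle below 0.015 m and z of red_dish in the frame of pad_middle between -0.002 and 0.008 m and angle between red_dish's own z axis and vertical below 0.1 rad and ((y of magazine in the frame of pad_middle above 0 m and (horizontal distance between rubber_block and pad_left below 0.015 m and z of rubber_block in the frame of pad_left between -0.002 and 0.008 m and angle between rubber_block's own z axis and vertical below 0.1 rad) and (horizontal distance between glue_bottle and pad_right below 0.015 m and z of glue_bottle in the frame of pad_right between -0.002 and 0.008 m and angle between glue_bottle's own z axis and vertical below 0.1 rad)) or (y of magazine in the frame of pad_middle below 0 m and (horizontal distance between rubber_block and pad_right below 0.015 m and z of rubber_block in the frame of pad_right between -0.002 and 0.008 m and angle between rubber_block's own z axis and vertical below 0.1 rad) and (horizontal distance between glue_bottle and pad_left below 0.015 m and z of glue_bottle in the frame of pad_left between -0.002 and 0.008 m and angle between glue_bottle's own z axis and vertical below 0.1 rad))) and linear speed of each of shell_steel, shell_blue, rubber_block, red_dish, glue_bottle below 0.02 m/s); the robot touches nothing.
It fails at once if the dish or the glue bottle is tipped over (angle between any of red_dish, glue_bottle's own z axis and vertical above 0.8 rad).
It fails at once if the tan tape roll is moved more than 30 mm (distance of tape_roll from where it was at the start of the episode above 0.03 m).
It also fails if it takes over 109 s, if anything falls off the work surface, if the arm or the gripper's body presses on something with over 40 N, if the wrist force passes 120 N, or if a joint passes its speed limit or range.

## Working session

There is one attempt and no reset: what is moved stays moved. The work goes in short steps, Python scripts to look and compute and a tool call to move; the robot and the scene stay as the last step left them, time stands still between calls to the robot, and variables do not carry over. Pictures are saved under pics/ and viewed, and the job is handed in when it is done.

Besides the shell and the picture viewer there is one more tool, called as name(argument=value, ...) on one line, values as JSON. arm_command: Moves the arm, as the interface text tells. Its arguments: {"type":"object","properties":{"linear":{"type":"array","items":{"type":"array","items":{"type":"number"}}},"twist":{"type":"array","items":{"type":"number"}},"gripper":{"type":"number"}},"required":["linear","twist"]}

```bash
ls; mkdir -p pics
python3 - <<'E'
from plant import robot
import cv2
s=robot.get_state(); print(s)
for n in("scene","top"):
    f=robot.grab_frame(n); cv2.imwrite(f"pics/{n}0.png",f["img"][:,:,::-1]); print({k:v for k,v in f.items() if k!="img"})
E
```

```text
pics
{'clock': 0.0, 'joint_positions': array([-8.04610743e+01,  1.04011399e+01,  9.21320655e+01,  8.32031487e-06,
        7.75652639e+01, -1.18220645e+01]), 'joint_velocities': array([ 0.0317105 , -0.03749549,  0.01670079, -0.01750029, -0.07223478,
       -0.07922797]), 'joint_torque': array([-3.57922709e-04, -4.44878340e+01, -3.51336980e+01, -3.16491769e-04,
        9.06698930e-03,  4.28257323e-06]), 'tcp_pos': array([ 0.2093953 , -0.53524797,  0.40378782]), 'tcp_rot': array([-1.79903621e+02, -2.01816422e-02,  2.13609715e+01]), 'ft_force': array([-0.6056835 , -0.8010674 , -1.04055142]), 'moment': array([ 0.06730633,  0.03795844, -0.01894658]), 'opening': 0.08549335273307902}
{'fx': 494.0875765172437, 'fy': 494.0875765172437, 'cx': 282.81013237067145, 'cy': 206.17675405682837, 'distortion': array([-0.11309979,  0.        ,  0.        ,  0.        ,  0.        ]), 'R': array([[-0.49736953, -0.86743972,  0.01310997],
       [-0.46585691,  0.25430232, -0.84753033],
       [ 0.73184758, -0.42764314, -0.53058502]]), 't': array([0.38488674, 0.27636789, 0.8647452 ])}
{'fx': 420.1020488644261, 'fy': 420.1020488644261, 'cx': 279.71777301717174, 'cy': 210.07471254369074, 'distortion': array([-0.04898609,  0.        ,  0.        ,  0.        ,  0.        ]), 'R': array([[ 0.04921356, -0.99878473, -0.00266286],
       [-0.97735753, -0.0476081 , -0.20616915],
       [ 0.20579183,  0.01274888, -0.97851274]]), 't': array([0.13760611, 0.51174142, 0.87633005])}
```

View pics/scene0.png

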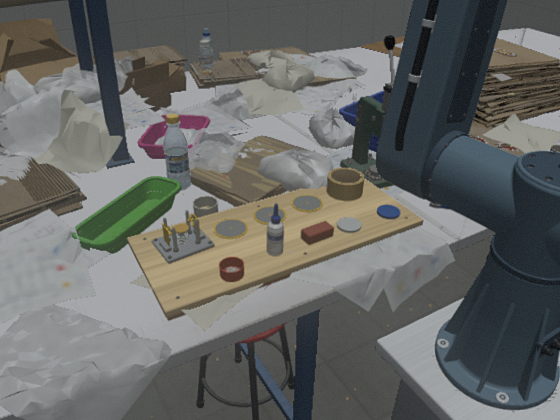

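View pics/top0.png

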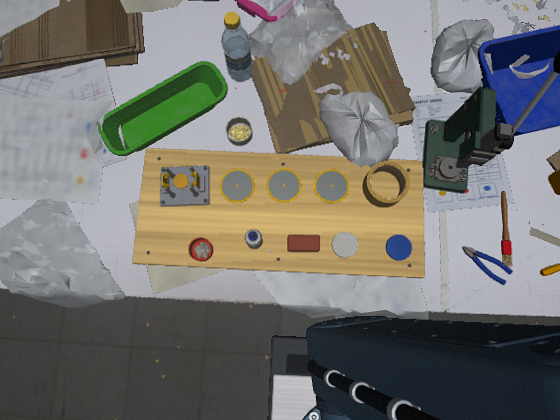

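The pictures show the board with the magazine at top (185,184), the pads at (238/284/331,185) and the tape at (385,184). The near row is the dish (201,249), bottle (253,238), block (303,242), steel shell (344,244) and blue shell (398,246). The magazine is on the left, so the block goes on the left pad and the bottle on the right pad.

```bash
cat > h.py <<'E'
import numpy as np, cv2
from plant import robot
def grab(n): return robot.grab_frame(n)
def cast(f,px,z):
    K=np.array([[f["fx"],0,f["cx"]],[0,f["fy"],f["cy"]],[0,0,1]])
    p=cv2.undistortPoints(np.array(px,float).reshape(-1,1,2),K,f["distortion"]).reshape(-1,2)
    d=np.c_[p,np.ones(len(p))]@f["R"]; c=-f["R"].T@f["t"]
    return c+d*((z-c[2])/d[:,2])[:,None]
def proj(f,X):
    K=np.array([[f["fx"],0,f["cx"]],[0,f["fy"],f["cy"]],[0,0,1]])
    return cv2.projectPoints(np.array(X,float).reshape(-1,1,3),cv2.Rodrigues(f["R"])[0],f["t"],K,f["distortion"])[0].reshape(-1,2)
def crop(f,x0,y0,x1,y1,name,s=5):
    cv2.imwrite(name,cv2.resize(f["img"][y0:y1,x0:x1,::-1],None,fx=s,fy=s,interpolation=cv2.INTER_CUBIC))
E
python3 - <<'E'
from h import *
f=grab("top"); np.save("top0.npy",f,allow_pickle=True)
g=grab("scene"); np.save("scene0.npy",g,allow_pickle=True)
crop(f,130,145,290,265,"pics/t1.png"); crop(f,270,145,430,265,"pics/t2.png")
crop(g,130,170,290,290,"pics/s1.png"); crop(g,270,160,430,280,"pics/s2.png")
print(-f["R"].T@f["t"],-g["R"].T@g["t"])
E
```

```text
[0.31304069 0.15062969 0.96337184] [-0.31268286  0.6333874   0.68800516]
```

View pics/t1.png

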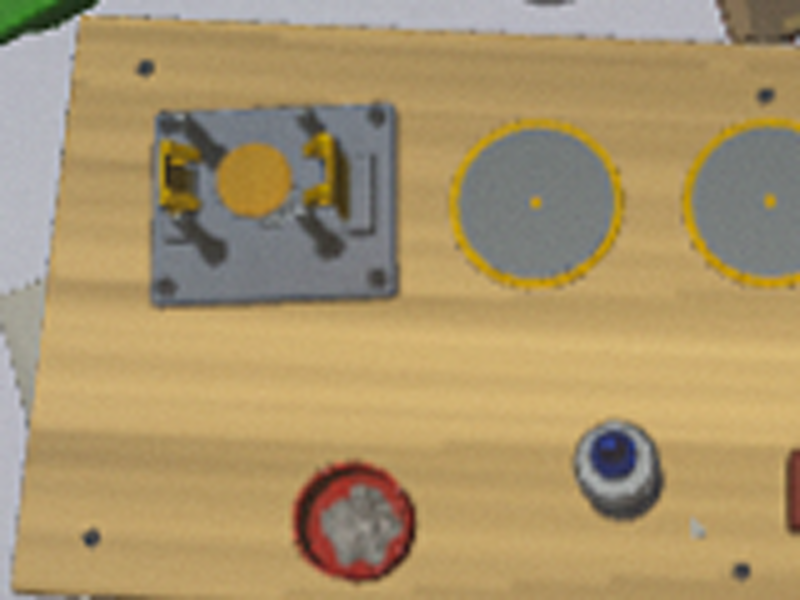

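View pics/t2.png

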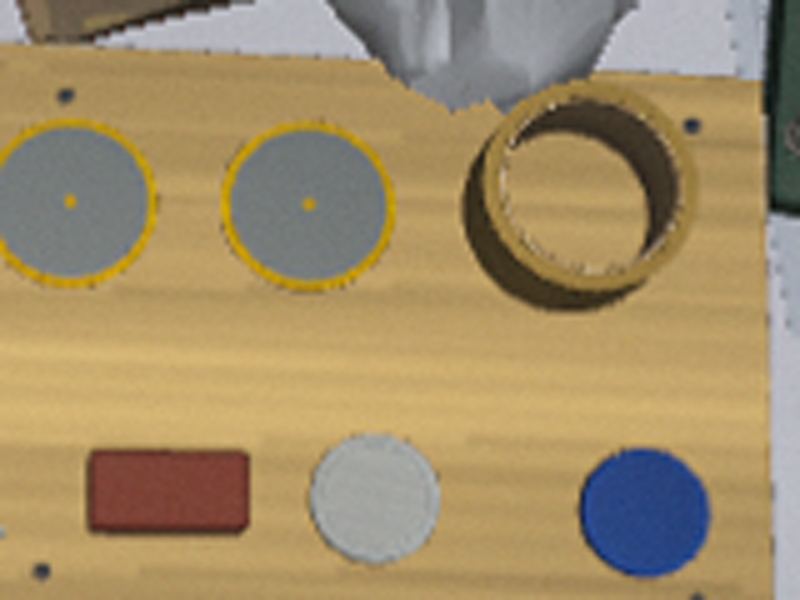

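View pics/s1.png

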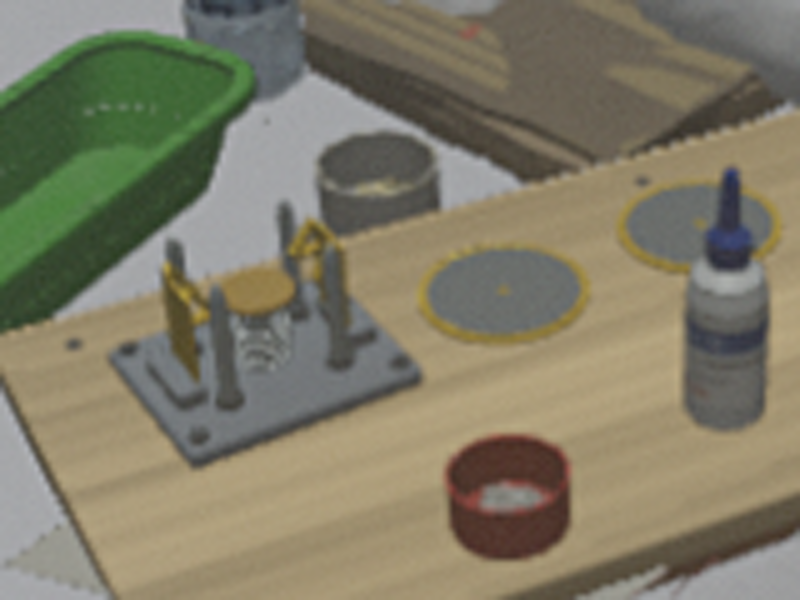

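View pics/s2.png

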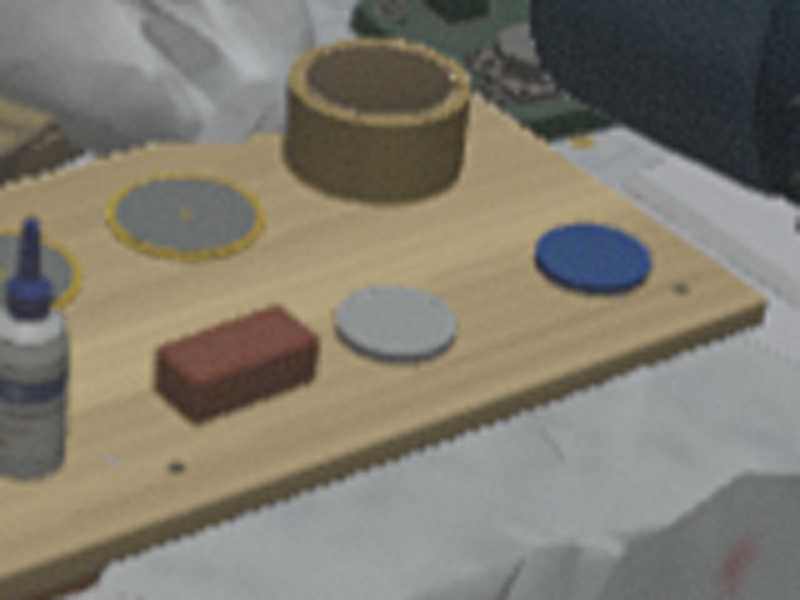

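Crops show everything clear. Next I'll measure with masks.

```bash
cat > meas.py <<'E'
from h import *
f=np.load("top0.npy",allow_pickle=True).item(); g=np.load("scene0.npy",allow_pickle=True).item()
def comp(f,mask,seed=None,roi=None):
    m=mask.astype(np.uint8)
    if roi:
        k=np.zeros_like(m);x0,y0,x1,y1=roi;k[y0:y1,x0:x1]=1;m*=k
    n,l,st,c=cv2.connectedComponentsWithStats(m)
    i=1+np.argmax(st[1:,4]); return (l==i).astype(np.uint8),c[i],st[i]
def hullfit(f,m,z):
    c=max(cv2.findContours(m,cv2.RETR_EXTERNAL,cv2.CHAIN_APPROX_NONE)[0],key=len).reshape(-1,2)
    P=cast(f,c,z)[:,:2]
    (x,y),r=cv2.minEnclosingCircle((P*1000).astype(np.float32))
    A=np.c_[2*P,np.ones(len(P))];s=np.linalg.lstsq(A,(P**2).sum(1),rcond=None)[0]
    R=np.sqrt(s[2]+s[0]**2+s[1]**2)
    return s[:2]*1000,R*1000,(x,y,r),P
if __name__=="__main__":
  for nm,F,rois in (("top",f,dict(pl=(218,165,258,207),pm=(264,165,304,207),pr=(310,165,352,207),blue=(380,230,415,265),block=(284,230,324,256),steel=(328,228,362,262),dish=(186,234,216,264),foll=(170,170,191,192))),
                  ("scene",g,dict(pl=(212,216,250,242),pr=(290,193,326,215),blue=(375,203,404,222),block=(298,219,336,247),steel=(335,215,363,235),dish=(217,255,246,283)))):
    hsv=cv2.cvtColor(F["img"],cv2.COLOR_RGB2HSV).astype(int);H,S,V=hsv[...,0],hsv[...,1],hsv[...,2]
    im=F["img"].astype(int)
    for k,r in rois.items():
        if k[0]=="p": m=((S>150)&(H>18)&(H<32)) | (S<60); z=.038
        elif k=="blue": m=(H>100)&(H<125)&(S>130); z=.043
        elif k=="steel": m=S<50; z=.043
        elif k=="block": m=((H<10)|(H>170))&(S>80); z=.063
        elif k=="dish": m=((H<8)|(H>170))&(S>90); z=.063
        elif k=="foll": m=(H>12)&(H<24)&(S>140); z=.082
        mm,c,st=comp(F,m,roi=r)
        s,R,e,P=hullfit(F,mm,z)
        print(nm,k,"fit",s.round(1),round(R,1),"enc",np.round(e,1),"area",st)
        if k=="block": print(cv2.minAreaRect((P*1000).astype(np.float32)))
E
python3 meas.py
```

```text
top pl fit [560.8 263.3] 39.3 enc [561.  263.3  40.3] area [220 169  35  34 896]
top pm fit [566.7 156.8] 39.3 enc [566.8 156.9  40.5] area [266 168  36  35 892]
top pr fit [570.6  48.6] 39.2 enc [570.6  48.3  40.5] area [314 169  35  34 904]
top blue fit [ 436.  -102.8] 26.8 enc [ 436.  -102.9   27.9] area [386 235  25  25 494]
top block fit [433.1 108. ] 27.9 enc [433.5 107.8  36.1] area [288 235  32  16 492]
((433.5992431640625, 107.54499816894531), (32.54384994506836, 67.10317993164062), 2.773232936859131)
top steel fit [437.   16.3] 27.6 enc [437.2  16.1  28.7] area [332 232  26  26 527]
top dish fit [408.7 329. ] 24.6 enc [408.7 329.   26.3] area [189 238  24  23 246]
top foll fit [553.8 382.2] 15.1 enc [553.6 382.6  16.1] area [174 174  14  14 163]
scene pl fit [560.3 263.1] 33.6 enc [559.2 264.5  37.1] area [216 220  30  18 403]
scene pr fit [570.8  48.2] 33.3 enc [569.   49.3  37.2] area [292 196  29  15 315]
scene blue fit [ 434.7 -102.6] 24.4 enc [ 435.1 -102.4   26.6] area [378 205  22  12 183]
scene block fit [427.7 111.2] 28.6 enc [430.3 113.4  38.6] area [302 222  31  18 312]
((420.9254455566406, 113.67483520507812), (51.69094467163086, 75.89474487304688), 2.1413657665252686)
scene steel fit [434.6  17.5] 30.0 enc [433.8  16.8  32.5] area [337 217  25  16 311]
scene dish fit [397.6 334.2] 25.9 enc [396.7 334.3  36.9] area [220 257  24  24 243]
```

Run:
```python
from meas import *
crop(f,155,158,215,212,"pics/tm.png",s=11); crop(g,148,205,220,268,"pics/sm.png",s=9)
```

```text
(no output)
```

View pics/tm.png

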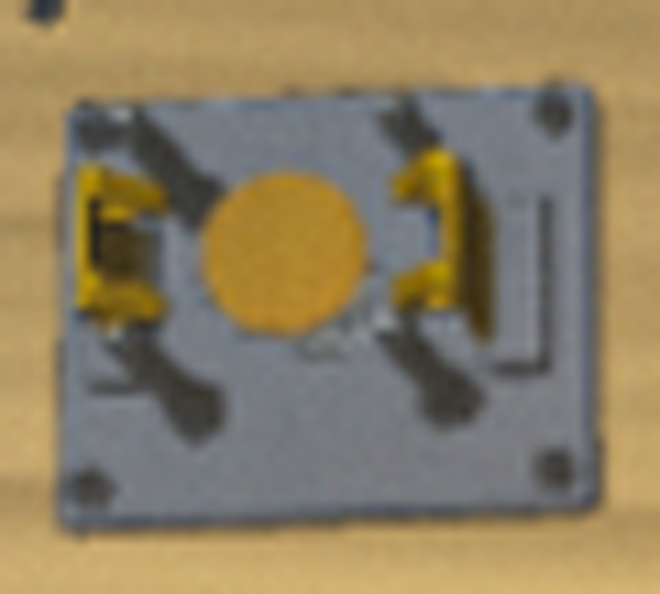

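View pics/sm.png

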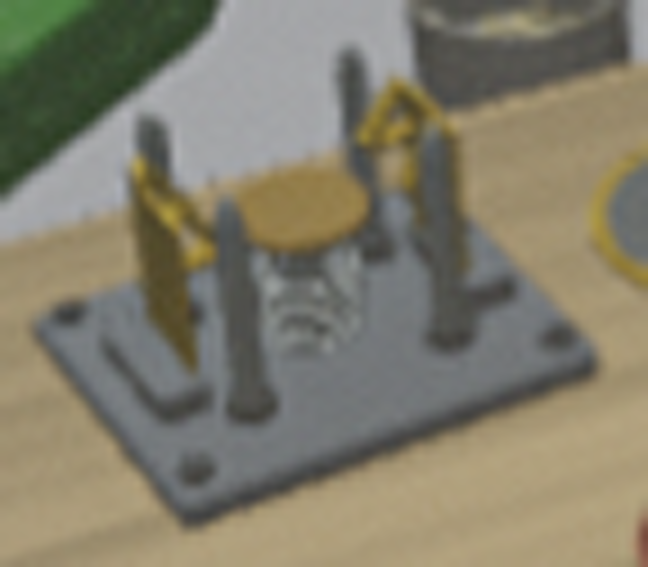

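Run:
```python
from meas import *
def un(p,x0,y0,s): return (np.array(p,float)+.5)/s-.5+[x0,y0]
a=lambda p,z:(cast(f,un(p,155,158,11),z)[:,:2]*1000)
b=lambda p,z:(cast(g,un(p,148,205,9),z)[:,:2]*1000)
B=a([(72,100),(592,88),(598,508),(65,525)],.045); print("base",B.round(1),B.mean(0))
print("foll",a([(285,252)],.082),b([(302,207)],.082))
T=b([(152,120),(350,55),(437,135),(228,205)],.107);print("tips",T.round(1),T.mean(0))
C=b([(38,328),(193,520),(595,360)],.045);print("sbase",C.round(1), (C[0]+C[2])/2)
# rough model fit: pads row
P=np.array([[560.9,263.3],[566.7,156.8],[570.6,48.5]]);
d=np.array([-9.8,214.8]);d/=np.linalg.norm(d);print(np.degrees(np.arctan2(-d[0],d[1])))
for o in (0,1,2): print((P[o]+d*[117,226,335][o]).round(1))
# bottle: body top shoulder / blue nozzle
for F,n,roi in((f,"top",(240,225,270,252)),(g,"scene",(264,200,288,260))):
    hsv=cv2.cvtColor(F["img"],cv2.COLOR_RGB2HSV).astype(int);m=(hsv[...,0]>100)&(hsv[...,0]<130)&(hsv[...,1]>100)
    mm,c,st=comp(F,m,roi=roi);print(n,c,st,[cast(F,[c],z)[0,:2].round(4) for z in(.119,.125,.135,.157)])
crop(f,235,222,275,262,"pics/tb.png",15); crop(g,255,198,295,262,"pics/sb.png",9)
```

```text
base [[594.7 439.7]
 [602.4 331. ]
 [513.  322.1]
 [504.2 431.2]] [553.56092799 380.9922603 ]
foll [[553.89758059 381.94837067]] [[553.01190497 381.34747032]]
tips [[569.  410.6]
 [573.5 359. ]
 [530.5 353.3]
 [526.3 406.5]] [549.82637313 382.38758508]
sbase [[587.2 441.3]
 [496.8 432.4]
 [509.7 326. ]] [548.42771362 383.67534557]
2.6122417698382345
[555.6 380.2]
[556.4 382.6]
[555.3 383.2]
top [252.37837838 235.64864865] [249 232   8   8  37] [array([0.435 , 0.2144]), array([0.4341, 0.214 ]), array([0.4326, 0.2132]), array([0.4295, 0.2116])]
scene [275.56521739 217.47826087] [272 216   8   4  23] [array([0.4407, 0.2103]), array([0.4328, 0.2147]), array([0.4196, 0.2222]), array([0.3904, 0.2385])]
```

View pics/tb.png

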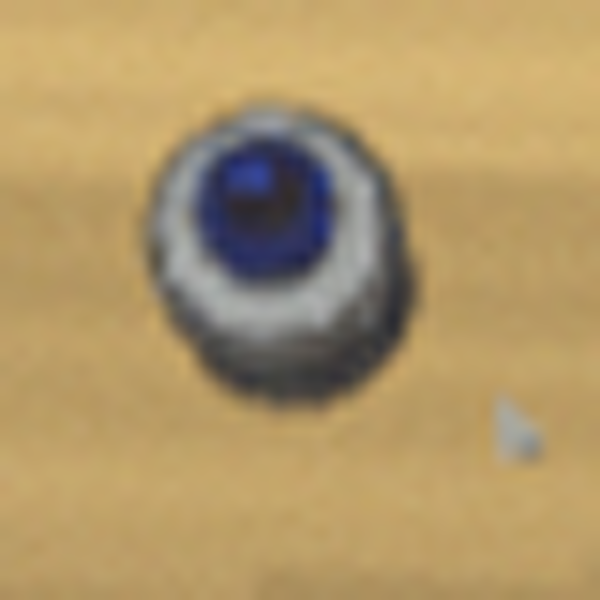

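View pics/sb.png

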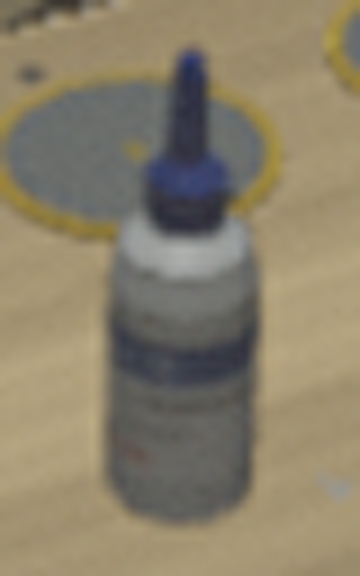

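Estimates in mm: magazine about (554,382) with yaw about 4.5°, steel (436.5,16.5), blue (436,-103), block (433.5,107.5), dish (408.7,329), bottle (433,213). I'll add a helper that works out the moves.

```bash
cat > go.py <<'E'
# usage: go.py  x y z yaw  (mm, deg) [x y z yaw ...] ; uses cmd.json pose, prints linear/twist of each waypoint relative to it (dry)
import sys,json,numpy as np
from scipy.spatial.transform import Rotation as Ro
C=json.load(open("cmd.json"))
a=np.array(sys.argv[1:],float).reshape(-1,4)
R=(Ro.from_euler("z",C[3],degrees=True)*Ro.from_euler("x",180,degrees=True)).as_matrix()
for w in a:
    print((R.T@(w[:3]-C[:3])).round(1).tolist(), round(-(w[3]-C[3]),2))
E
cat > upd.py <<'E'
# upd.py lx ly lz twist : apply executed final row to cmd.json
import sys,json,numpy as np
from scipy.spatial.transform import Rotation as Ro
C=json.load(open("cmd.json")); a=list(map(float,sys.argv[1:]))
R=(Ro.from_euler("z",C[3],degrees=True)*Ro.from_euler("x",180,degrees=True)).as_matrix()
p=np.array(C[:3])+R@a[:3]; json.dump([*p,C[3]-a[3]],open("cmd.json","w")); print(p.round(1),C[3]-a[3])
E
echo '[209,-536,405,21.36]'>cmd.json
python3 - <<'E'
from h import *
s=robot.get_state();print(s["clock"],s["tcp_pos"],s["tcp_rot"],s["joint_positions"])
E
python3 go.py 436.5 16.5 350 4.5
```

```text
0.2 [ 0.20942451 -0.53535785  0.40411952] [-1.79938964e+02 -1.39061026e-02  2.13585514e+01] [-8.04602806e+01  1.03875228e+01  9.21086056e+01  1.13672135e-03
  7.75664618e+01 -1.18190847e+01]
[413.1, -431.7, 55.0] 16.86
```

arm_command(linear=[[413,-432,55],[413,-432,55],[413,-432,55],[413,-432,55],[413,-432,55],[413,-432,55],[413,-432,55],[413,-432,55],[413,-432,55],[413,-432,55],[413,-432,55],[413,-432,55],[413,-432,55],[413,-432,55]], twist=[17,17,17,17,17,17,17,17,17,17,17,17,17,17], gripper=75)

```text
clock: 1.95
tcp_pos: [0.4366, 0.0163, 0.3498]
tcp_rot: [180.0, -0.0, 4.3]
ft_force: [-0.4, 0.4, -0.0]
opening: 0.0747
```

```bash
python3 upd.py 413 -432 55 17; python3 go.py 436.5 16.5 240 4.5 436.5 16.5 207 4.5
```

```text
[436.3  16.8 350. ] 4.359999999999999
[0.2, 0.3, 110.0] -0.14
[0.2, 0.3, 143.0] -0.14
```

arm_command(linear=[[0,0,50],[0,0,100],[0,0,128],[0,0,140],[0,0,143],[0,0,143]], twist=[0,0,0,0,0,0])

```text
clock: 2.7
tcp_pos: [0.4374, 0.0169, 0.2077]
tcp_rot: [180.0, -0.1, 4.3]
ft_force: [0.5, -0.3, -0.6]
opening: 0.0747
```

arm_command(linear=[[0,0,0],[0,0,0],[0,0,0],[0,0,0],[0,0,0]], twist=[0,0,0,0,0], gripper=52)

```text
clock: 3.32
tcp_pos: [0.4375, 0.0171, 0.2085]
tcp_rot: [179.9, -0.1, 4.4]
ft_force: [-4.6, -0.3, 12.6]
opening: 0.0543
```

Run:
```python
from h import *
g=grab("scene"); crop(g,290,160,410,250,"pics/s3.png",6)
f=grab("top"); crop(f,300,200,400,275,"pics/t3.png",7)
s=robot.get_state();print(s["tcp_pos"],s["ft_force"],s["opening"])
```

```text
[0.43745629 0.01713587 0.2085057 ] [-4.30402788  0.13360923 13.50908486] 0.05403602326127863
```

View pics/s3.png

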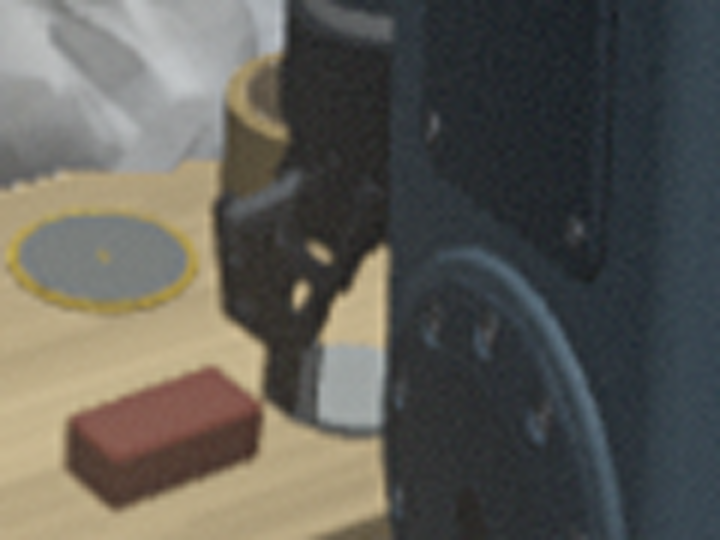

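View pics/t3.png

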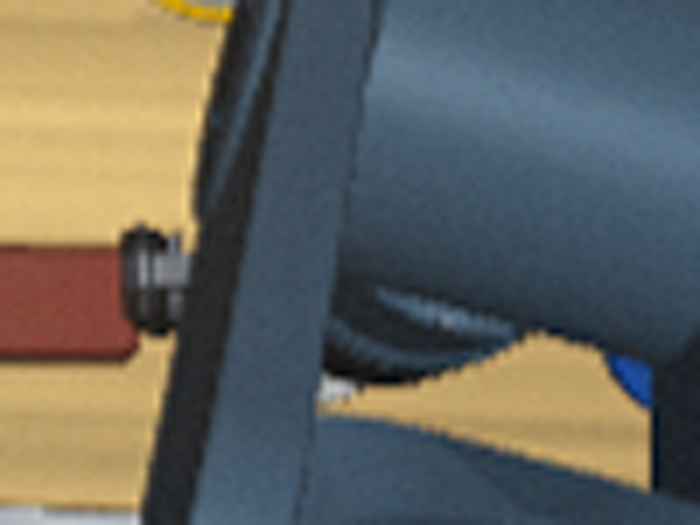

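The tips closed on top of the shell (opening 54 mm, 13 N up). At this opening they stand about 165.5 mm ahead of the TCP, so I'll reopen and go lower.

arm_command(linear=[[0,0,0],[0,0,0],[0,0,0],[0,0,4],[0,0,6],[0,0,6]], twist=[0,0,0,0,0,0], gripper=75)

```text
clock: 4.18
tcp_pos: [0.4366, 0.0173, 0.2003]
tcp_rot: [-180.0, 0.0, 4.4]
ft_force: [-0.1, -0.4, -0.4]
opening: 0.0753
```

arm_command(linear=[[0,0,0],[0,0,0],[0,0,0],[0,0,0],[0,0,0]], twist=[0,0,0,0,0], gripper=50)

```text
clock: 4.8
tcp_pos: [0.4392, 0.0168, 0.2044]
tcp_rot: [179.9, -0.3, 4.4]
ft_force: [-6.4, 2.1, 34.5]
opening: 0.0551
```

Run:
```python
from h import *
g=grab("scene"); crop(g,310,190,390,250,"pics/s4.png",10)
s=robot.get_state();print(s["tcp_pos"],s["ft_force"],s["opening"])
```

```text
[0.43916873 0.01681077 0.2044362 ] [-7.72652219  1.67316125 34.88317366] 0.05516733230420252
```

View pics/s4.png

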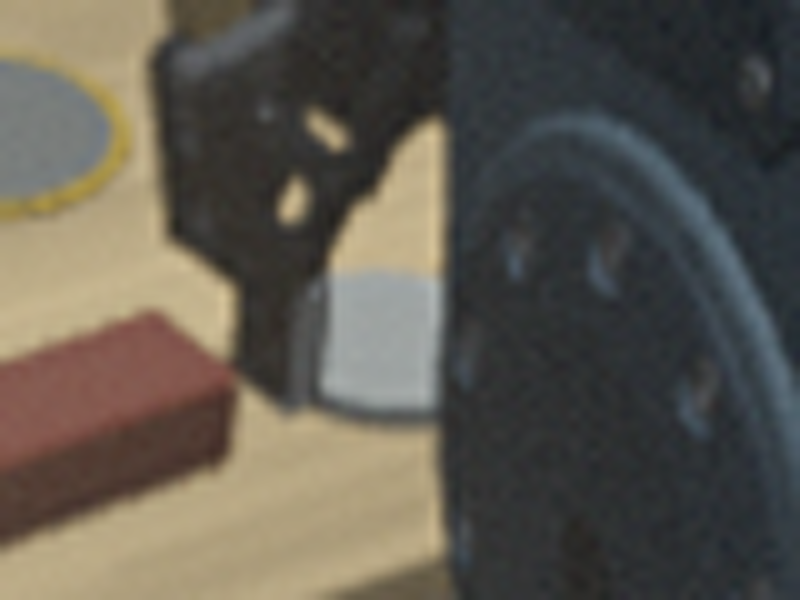

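The picture shows the finger at (290,350) hard against the rim with its tip on the board. The grip is sound but about 2 mm too low. I'll release, raise to 207, turn 90° and grip along x.

arm_command(linear=[[0,0,0],[0,0,0],[0,0,0],[0,0,-6],[0,0,-6],[0,0,-6],[0,0,-6],[0,0,-6],[0,0,-6],[0,0,-6],[0,0,-6],[0,0,-6],[0,0,-6]], twist=[0,0,0,-10,-20,-30,-40,-50,-60,-70,-80,-90,-90], gripper=75)

```text
clock: 6.48
tcp_pos: [0.4365, 0.0173, 0.2063]
tcp_rot: [-180.0, -0.0, 94.3]
ft_force: [0.5, -0.1, -0.3]
opening: 0.0752
```

arm_command(linear=[[0,0,0],[0,0,0],[0,0,0],[0,0,0],[0,0,0]], twist=[0,0,0,0,0], gripper=50)

```text
clock: 7.1
tcp_pos: [0.4368, 0.0172, 0.2072]
tcp_rot: [-180.0, -0.0, 94.2]
ft_force: [-2.4, 0.2, 7.5]
opening: 0.0548
```

```bash
python3 upd.py 0 0 143 0; python3 upd.py 0 0 6 0;python3 upd.py 0 0 -6 -90; python3 go.py 436 17 350 94.5 554 382 350 94.5 554 382 300 94.5
```

```text
[436.3  16.8 207. ] 4.359999999999999
[436.3  16.8 201. ] 4.359999999999999
[436.3  16.8 207. ] 94.36
[0.3, -0.3, -143.0] -0.14
[355.2, 145.1, -143.0] -0.14
[355.2, 145.1, -93.0] -0.14
```

arm_command(linear=[[0,0,-20],[0,0,-60],[0,0,-110],[10,4,-143],[45,18,-143],[90,37,-143],[135,55,-143],[180,73,-143],[225,92,-143],[270,110,-143],[310,127,-143],[340,139,-120],[355,145,-93],[355,145,-93],[355,145,-93]], twist=[0,0,0,0,0,0,0,0,0,0,0,0,0,0,0])

```text
clock: 8.98
tcp_pos: [0.5544, 0.3819, 0.3001]
tcp_rot: [-180.0, 0.0, 94.3]
ft_force: [0.4, 0.2, 0.1]
opening: 0.054
```

```bash
python3 upd.py 355 145 -93 0
python3 - <<'E'
from h import *
f=grab("top");g=grab("scene"); np.save("top1.npy",f,allow_pickle=True);np.save("scene1.npy",g,allow_pickle=True)
crop(f,130,130,240,220,"pics/t5.png",7); crop(g,130,165,230,265,"pics/s5.png",6)
s=robot.get_state();print(s["clock"],s["tcp_pos"],s["ft_force"],s["opening"])
E
```

```text
[553.9 381.7 300. ] 94.36
9.075 [0.55479698 0.38167903 0.30132151] [-0.49866518  0.33513106 -1.0382842 ] 0.05418249614834824
```

View pics/s5.png

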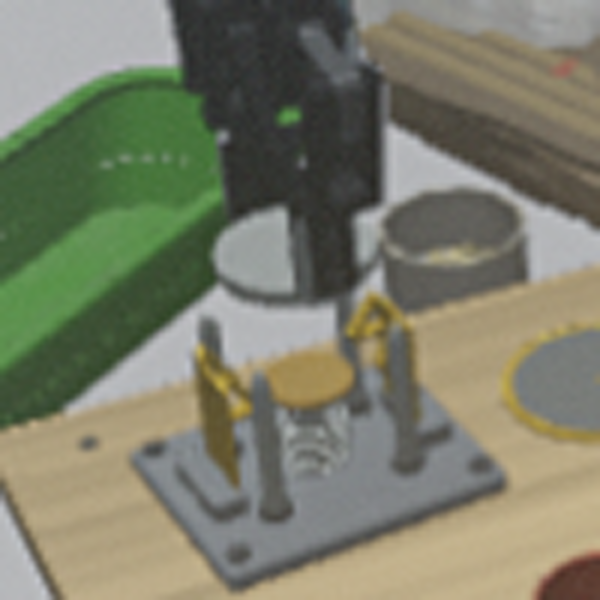

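View pics/t5.png

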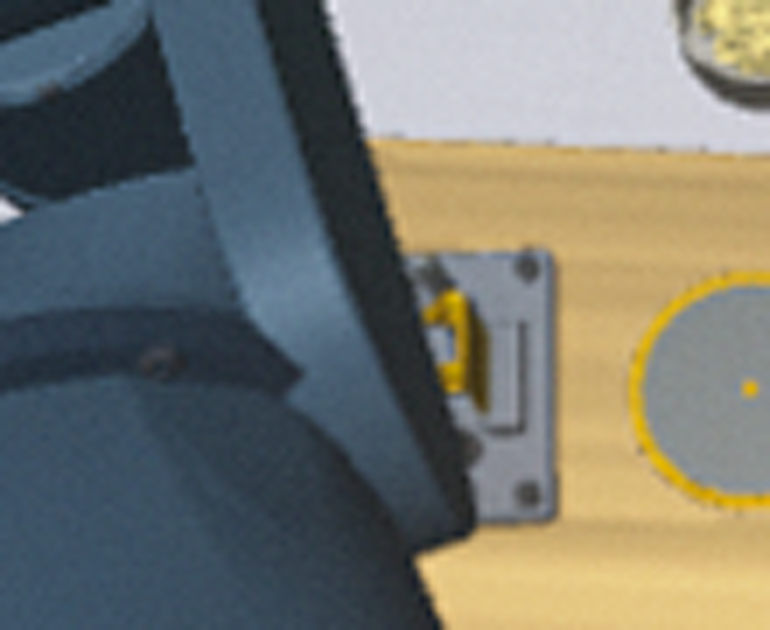

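Run:
```python
from h import *
g=np.load("scene1.npy",allow_pickle=True).item()
crop(g,160,190,204,250,"pics/s6.png",10)
```

```text
(no output)
```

View pics/s6.png

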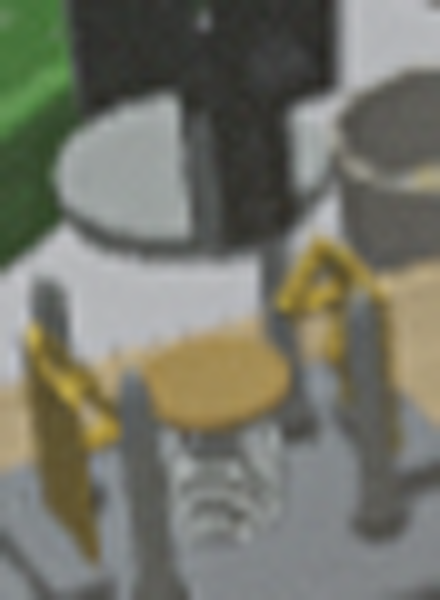

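Run:
```python
from h import *
g=np.load("scene1.npy",allow_pickle=True).item()
def un(p): return (np.array(p,float)+.5)/10-.5+[160,190]
def toc(q): return (np.array(q)+.5-[160,190])*10-.5
t=np.linspace(0,2*np.pi,721)
def ext(c,r,z):
    q=toc(proj(g,np.c_[c[0]+r*np.cos(t),c[1]+r*np.sin(t),np.full_like(t,z)]))
    return q[:,0].min().round(1),q[:,0].max().round(1),q[:,1].min().round(1),q[:,1].max().round(1)
print("shell pred top",ext((.5545,.3818),.029,.1365),"bot",ext((.5545,.3818),.029,.1285))
print("foll pred",ext((.5545,.3818),.017,.082))
a=np.radians(4.5)
for x,y in((22,26),(22,-26),(-22,-26),(-22,26)):
    X=[.5545+(x*np.cos(a)-y*np.sin(a))/1e3,.3818+(x*np.sin(a)+y*np.cos(a))/1e3,.107]
    print((x,y),toc(proj(g,[X])).round(0))
```

```text
shell pred top (np.float64(47.1), np.float64(324.6), np.float64(92.3), np.float64(238.5)) bot (np.float64(51.4), np.float64(327.8), np.float64(123.9), np.float64(271.0))
foll pred (np.float64(132.1), np.float64(290.2), np.float64(333.3), np.float64(422.3))
(22, 26) [[ 46. 270.]]
(22, -26) [[267. 199.]]
(-22, -26) [[355. 292.]]
(-22, 26) [[129. 367.]]
```

Relative to the held shell, the follower and rods agree to within about 1 mm in the scene view. Top-view bias gives the same correction of about (-0.7,+0.6) mm. I'll apply it and go down in steps.

arm_command(linear=[[0.65,-0.65,10],[0.65,-0.65,20],[0.65,-0.65,25],[0.65,-0.65,30],[0.65,-0.65,34],[0.65,-0.65,34]], twist=[0,0,0,0,0,0])

```text
clock: 9.82
tcp_pos: [0.5536, 0.3828, 0.2653]
tcp_rot: [-180.0, 0.0, 94.4]
ft_force: [0.2, -0.2, -0.6]
opening: 0.0545
```

```bash
python3 upd.py .65 -.65 34 0
python3 - <<'E'
from h import *
g=grab("scene"); crop(g,150,195,214,255,"pics/s7.png",10)
s=robot.get_state();print(s["clock"],s["tcp_pos"],s["ft_force"],s["moment"],s["opening"])
E
```

```text
[553.2 382.3 266. ] 94.36
9.875 [0.55366531 0.38286359 0.26565558] [-0.42421381 -0.18834267 -0.35366627] [ 0.0090354   0.03417734 -0.00807749] 0.054103331443045195
```

View pics/s7.png

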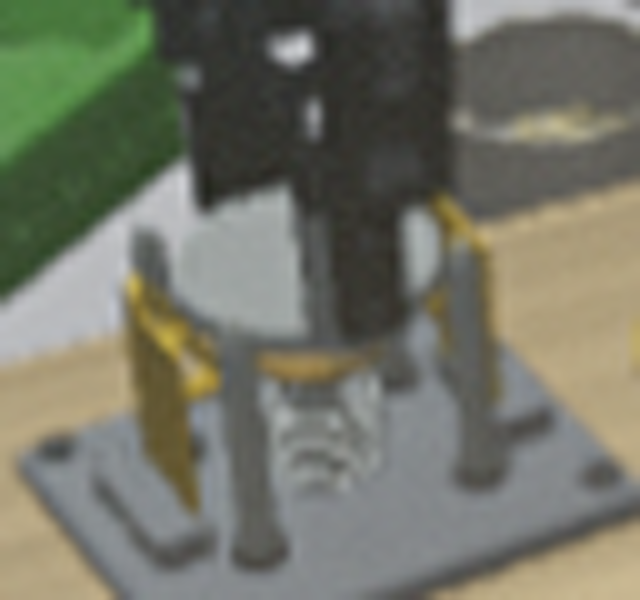

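The shell is between the rods with no contact force. Now I'll push down.

arm_command(linear=[[0,0,4],[0,0,8],[0,0,12],[0,0,15],[0,0,15]], twist=[0,0,0,0,0])

```text
clock: 10.5
tcp_pos: [0.5539, 0.3829, 0.2506]
tcp_rot: [180.0, -0.0, 94.4]
ft_force: [2.5, 0.8, 1.6]
opening: 0.0541
```

arm_command(linear=[[0,0,3],[0,0,6],[0,0,8],[0,0,8]], twist=[0,0,0,0])

```text
clock: 11.0
tcp_pos: [0.5537, 0.3828, 0.2426]
tcp_rot: [180.0, 0.0, 94.4]
ft_force: [0.5, 1.3, 3.4]
opening: 0.054
```

```bash
python3 upd.py 0 0 23 0
python3 - <<'E'
from h import *
g=grab("scene"); crop(g,150,195,214,255,"pics/s8.png",10)
s=robot.get_state();print(s["clock"],s["tcp_pos"],s["ft_force"],s["moment"],s["opening"])
E
```

```text
[553.2 382.3 243. ] 94.36
11.05 [0.55369823 0.38281207 0.24271932] [1.19438841 1.69186411 3.45693783] [ 0.15130835 -0.29632301 -0.0332926 ] 0.05450936893313207
```

View pics/s8.png

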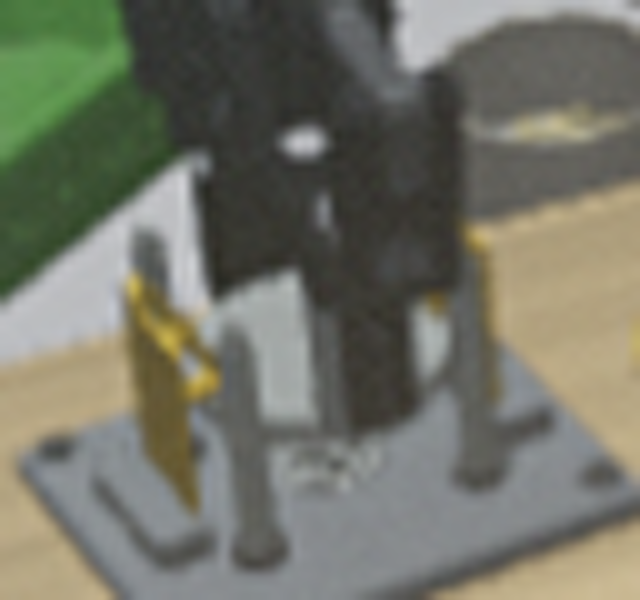

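The left catch (200,385) is over the shell. I'll release, lift and check.

arm_command(linear=[[0,0,1],[0,0,1],[0,0,1],[0,0,1],[0,0,-20],[0,0,-60],[0,0,-107]], twist=[0,0,0,0,0,0,0], gripper=75)

```text
clock: 11.92
tcp_pos: [0.5535, 0.3827, 0.3517]
tcp_rot: [-180.0, 0.0, 94.4]
ft_force: [0.9, -0.0, 0.9]
opening: 0.0752
```

```bash
python3 upd.py 0 0 -107 0; python3 go.py 436 -103 350 4.5 436 -103 206.5 4.5
python3 - <<'E'
from h import *
g=grab("scene"); crop(g,150,195,214,255,"pics/s9.png",10)
s=robot.get_state();print(s["clock"],s["tcp_pos"],s["ft_force"],s["opening"])
E
```

```text
[553.2 382.3 350. ] 94.36
[-475.0, -153.7, -0.0] 89.86
[-475.0, -153.7, 143.5] 89.86
11.975 [0.55517551 0.38371418 0.36063367] [3.49289249 1.91945951 5.65136331] 0.07514020056524952
```

View pics/s9.png

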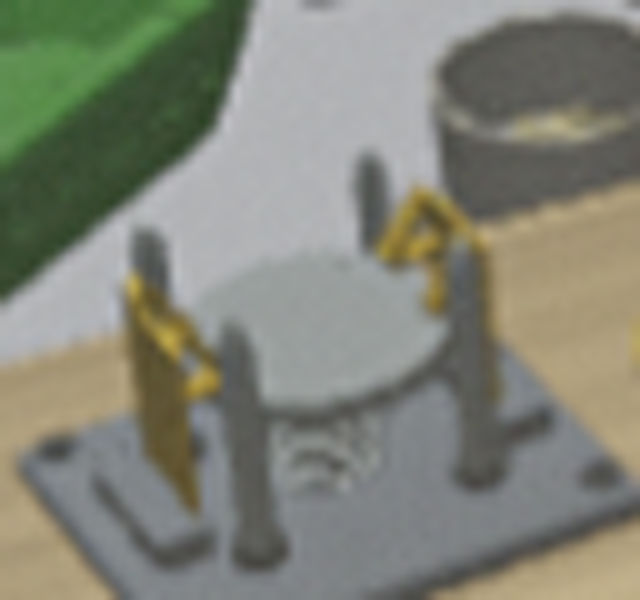

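The steel shell lies flat under both catches. Now the blue shell.

arm_command(linear=[[-475,-154,0],[-475,-154,0],[-475,-154,0],[-475,-154,0],[-475,-154,0],[-475,-154,0],[-475,-154,0],[-475,-154,0],[-475,-154,0],[-475,-154,20],[-475,-154,70],[-475,-154,115],[-475,-154,135],[-475,-154,143],[-475,-154,143]], twist=[10,20,30,40,50,60,70,80,90,90,90,90,90,90,90], gripper=75)

```text
clock: 13.85
tcp_pos: [0.4366, -0.1027, 0.2074]
tcp_rot: [180.0, -0.0, 4.4]
ft_force: [-0.4, 0.6, 0.6]
opening: 0.0751
```

```bash
python3 upd.py -475 -154 143 90
python3 - <<'E'
from h import *
g=grab("scene"); crop(g,360,180,420,240,"pics/s10.png",10)
s=robot.get_state();print(s["clock"],s["tcp_pos"],s["ft_force"],s["opening"])
E
```

```text
[ 435.7 -103.   207. ] 4.359999999999999
13.9 [ 0.43681595 -0.1027994   0.20783591] [0.27590543 0.51891526 0.05153004] 0.07534691379392847
```

View pics/s10.png

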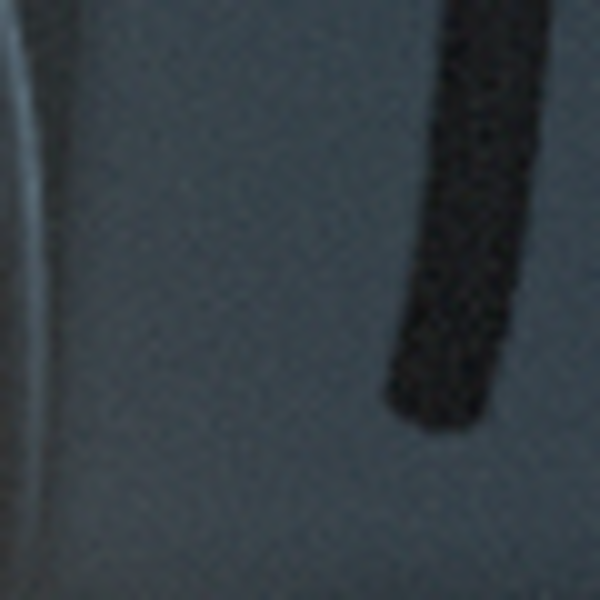

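The arm blocks the view. I'll squeeze, turn 90° and grip; the opening reading will confirm the grasp.

arm_command(linear=[[0,0,0],[0,0,0],[0,0,0],[0,0,0],[0,0,0]], twist=[0,0,0,0,0], gripper=50)

```text
clock: 14.52
tcp_pos: [0.437, -0.1028, 0.2089]
tcp_rot: [179.9, -0.1, 4.4]
ft_force: [-4.9, 2.3, 14.5]
opening: 0.0539
```

arm_command(linear=[[0,0,0],[0,0,0],[0,0,0],[0,0,0],[0,0,0],[0,0,0],[0,0,0],[0,0,0],[0,0,0],[0,0,0],[0,0,0],[0,0,0],[0,0,0]], twist=[0,0,0,-10,-20,-30,-40,-50,-60,-70,-80,-90,-90], gripper=75)

```text
clock: 16.15
tcp_pos: [0.4361, -0.1025, 0.2066]
tcp_rot: [-180.0, -0.0, 94.3]
ft_force: [0.2, 0.1, 1.2]
opening: 0.075
```

arm_command(linear=[[0,0,0],[0,0,0],[0,0,0],[0,0,0],[0,0,0]], twist=[0,0,0,0,0], gripper=50)

```text
clock: 16.77
tcp_pos: [0.4363, -0.1025, 0.2076]
tcp_rot: [-180.0, -0.0, 94.2]
ft_force: [-4.4, 1.5, 11.9]
opening: 0.0542
```

```bash
python3 upd.py 0 0 0 -90; python3 go.py 436 -103 350 94.4 553.2 382.3 340 94.4 553.2 382.3 296 94.4
```

```text
[ 435.7 -103.   207. ] 94.36
[-0.0, 0.3, -143.0] -0.04
[475.0, 154.0, -133.0] -0.04
[475.0, 154.0, -89.0] -0.04
```

arm_command(linear=[[0,0,-20],[0,0,-60],[0,0,-110],[10,3,-143],[50,16,-143],[105,34,-143],[160,52,-143],[215,70,-143],[270,88,-143],[325,105,-143],[375,122,-143],[420,136,-143],[455,148,-125],[475,154,-95],[475,154,-89],[475,154,-89]], twist=[0,0,0,0,0,0,0,0,0,0,0,0,0,0,0,0])

```text
clock: 18.77
tcp_pos: [0.5534, 0.3822, 0.2952]
tcp_rot: [-179.9, 0.1, 94.3]
ft_force: [1.0, 0.5, -0.5]
opening: 0.054
```

```bash
python3 upd.py 475 154 -89 0
python3 - <<'E'
from h import *
g=grab("scene"); crop(g,150,190,214,250,"pics/s11.png",10)
s=robot.get_state();print(s["clock"],s["tcp_pos"],s["ft_force"],s["opening"])
E
```

```text
[553.2 382.3 296. ] 94.36
18.825 [0.55384184 0.38208245 0.29629589] [-0.88755351 -0.12580724  0.31457059] 0.05394122605253853
```

View pics/s11.png

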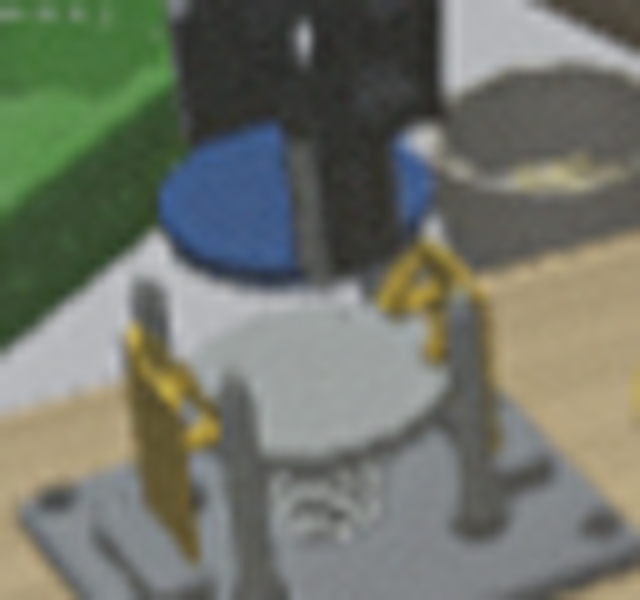

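The blue shell hangs level over the magazine at the same place the steel one did. Lowering it now.

arm_command(linear=[[0,0,10],[0,0,20],[0,0,26],[0,0,31],[0,0,31]], twist=[0,0,0,0,0])

```text
clock: 19.45
tcp_pos: [0.5536, 0.3828, 0.2644]
tcp_rot: [-180.0, 0.0, 94.4]
ft_force: [-0.7, -0.0, -0.7]
opening: 0.0541
```

arm_command(linear=[[0,0,4],[0,0,8],[0,0,12],[0,0,14],[0,0,14]], twist=[0,0,0,0,0])

```text
clock: 20.08
tcp_pos: [0.5541, 0.3831, 0.2513]
tcp_rot: [179.9, -0.0, 94.4]
ft_force: [2.4, 1.5, 4.3]
opening: 0.054
```

arm_command(linear=[[0,0,3],[0,0,6],[0,0,8],[0,0,9],[0,0,9]], twist=[0,0,0,0,0])

```text
clock: 20.7
tcp_pos: [0.5537, 0.3828, 0.2417]
tcp_rot: [180.0, 0.0, 94.4]
ft_force: [1.6, 0.8, 4.3]
opening: 0.054
```

```bash
python3 upd.py 0 0 54 0
python3 - <<'E'
from h import *
g=grab("scene"); crop(g,150,195,214,255,"pics/s12.png",10)
s=robot.get_state();print(s["clock"],s["tcp_pos"],s["ft_force"],s["opening"])
E
```

```text
[553.2 382.3 242. ] 94.36
20.75 [0.55370726 0.38278029 0.24173424] [2.56550924 1.52470763 3.84839061] 0.05450830126807862
```

View pics/s12.png

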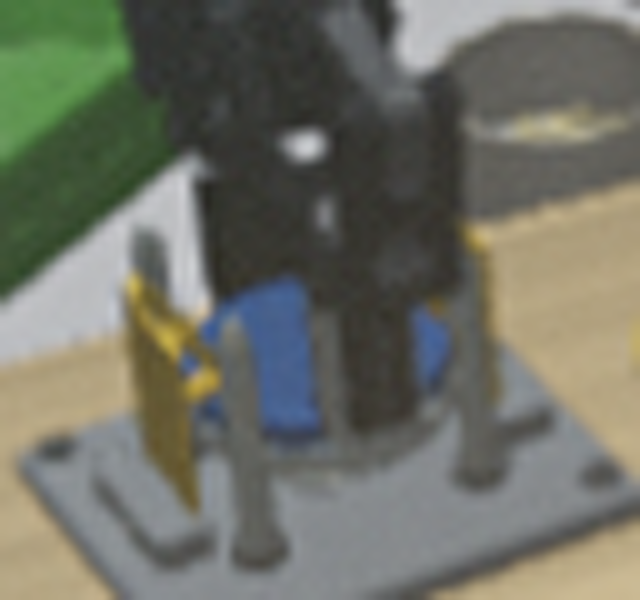

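Blue is under the catch with the steel below it. I'll release and lift.

arm_command(linear=[[0,0,0],[0,0,0],[0,0,0],[0,0,0],[0,0,-20],[0,0,-60],[0,0,-108]], twist=[0,0,0,0,0,0,0], gripper=75)

```text
clock: 21.62
tcp_pos: [0.5534, 0.3827, 0.3515]
tcp_rot: [-180.0, 0.0, 94.4]
ft_force: [-0.1, 0.4, 1.6]
opening: 0.0749
```

```bash
python3 upd.py 0 0 -108 0; python3 go.py 433 107.7 350 92.7 433 107.7 212 92.7
python3 - <<'E'
from h import *
g=grab("scene"); crop(g,150,195,214,255,"pics/s13.png",10)
s=robot.get_state();print(s["clock"],s["tcp_pos"],s["ft_force"],s["opening"])
E
```

```text
[553.2 382.3 350. ] 94.36
[-264.7, -140.7, -0.0] 1.66
[-264.7, -140.7, 138.0] 1.66
21.675 [0.55514357 0.383731   0.36066103] [3.66751622 2.85946733 5.710683  ] 0.07503425574092058
```

View pics/s13.png

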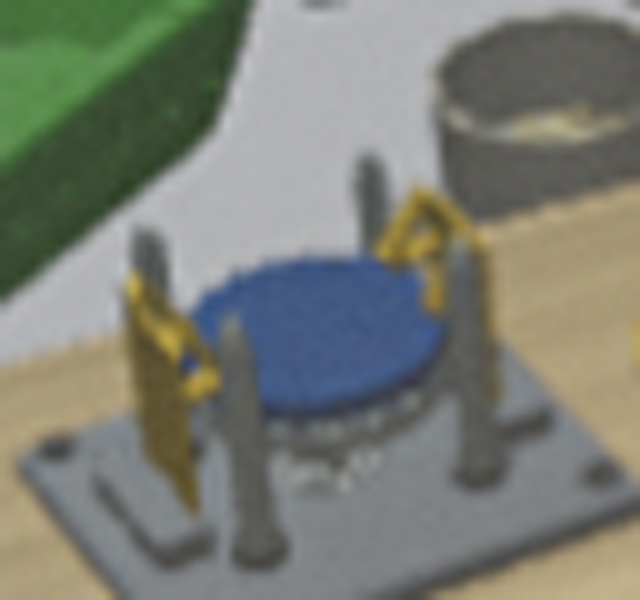

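Both shells lie flat under the catches, blue on top. Next the block.

arm_command(linear=[[-265,-141,0],[-265,-141,0],[-265,-141,0],[-265,-141,0],[-265,-141,0],[-265,-141,10],[-265,-141,60],[-265,-141,105],[-265,-141,130],[-265,-141,138],[-265,-141,138]], twist=[1.7,1.7,1.7,1.7,1.7,1.7,1.7,1.7,1.7,1.7,1.7])

```text
clock: 23.05
tcp_pos: [0.4337, 0.1083, 0.2121]
tcp_rot: [180.0, -0.0, 92.7]
ft_force: [0.0, -0.3, -0.8]
opening: 0.0751
```

arm_command(linear=[[0,0,0],[0,0,0],[0,0,0],[0,0,0],[0,0,0],[0,0,0]], twist=[0,0,0,0,0,0], gripper=25)

```text
clock: 23.8
tcp_pos: [0.4339, 0.1079, 0.2129]
tcp_rot: [179.9, 0.0, 92.7]
ft_force: [-0.5, 0.5, 6.0]
opening: 0.0339
```

```bash
python3 upd.py -265 -141 138 1.7
python3 - <<'E'
from h import *
g=grab("scene"); crop(g,270,170,370,260,"pics/s14.png",6)
s=robot.get_state();print(s["clock"],s["tcp_pos"],s["ft_force"],s["opening"])
E
```

```text
[432.7 107.4 212. ] 92.66
23.85 [0.43391932 0.10791032 0.21292079] [-0.70244138  0.67030185  6.66327024] 0.03371531879774254
```

View pics/s14.png

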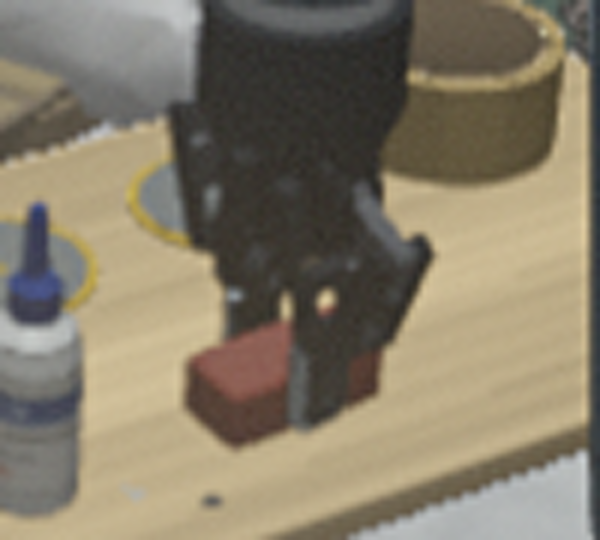

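The block is held at its middle. Carrying it to the left pad.

```bash
python3 go.py 560.5 265 300 92.7 560.5 265 216 92.7
```

```text
[151.5, 134.9, -88.0] -0.04
[151.5, 134.9, -4.0] -0.04
```

arm_command(linear=[[0,0,-20],[0,0,-60],[0,0,-110],[0,0,-150],[25,22,-150],[65,57,-150],[105,93,-150],[135,120,-140],[151,135,-105],[151,135,-60],[151,135,-25],[151,135,-10],[151,135,-4],[151,135,-4],[151,135,-4]], twist=[0,0,0,0,0,0,0,0,0,0,0,0,0,0,0])

```text
clock: 25.72
tcp_pos: [0.5618, 0.2651, 0.2173]
tcp_rot: [179.8, -0.0, 92.7]
ft_force: [0.3, 0.2, -1.7]
opening: 0.034
```

arm_command(linear=[[0,0,0],[0,0,0],[0,0,0],[0,0,0],[0,0,0],[0,0,-20],[0,0,-60],[0,0,-105],[0,0,-134]], twist=[0,0,0,0,0,0,0,0,0], gripper=75)

```text
clock: 26.85
tcp_pos: [0.5615, 0.2651, 0.3541]
tcp_rot: [179.7, -0.1, 92.7]
ft_force: [0.1, -0.3, -0.8]
opening: 0.0751
```

```bash
python3 upd.py 151 135 -138 0; python3 go.py 408.5 329.7 350 92.7 408.5 329.7 210 92.7
python3 - <<'E'
from h import *
g=grab("scene"); crop(g,150,190,290,295,"pics/s15.png",5)
E
```

```text
[560.6 264.5 350. ] 92.66
[72.2, -148.9, -0.0] -0.04
[72.2, -148.9, 140.0] -0.04
```

View pics/s15.png

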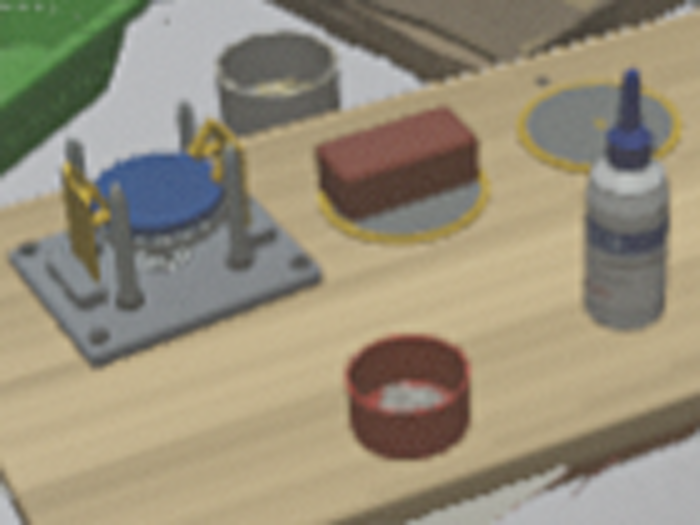

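The block stands on the left pad. Now the dish.

arm_command(linear=[[72,-149,0],[72,-149,0],[72,-149,0],[72,-149,20],[72,-149,65],[72,-149,105],[72,-149,130],[72,-149,140],[72,-149,140]], twist=[0,0,0,0,0,0,0,0,0])

```text
clock: 28.02
tcp_pos: [0.409, 0.3301, 0.2101]
tcp_rot: [180.0, -0.0, 92.7]
ft_force: [0.1, 0.7, -0.3]
opening: 0.0752
```

arm_command(linear=[[0,0,0],[0,0,0],[0,0,0],[0,0,0],[0,0,0],[0,0,0]], twist=[0,0,0,0,0,0], gripper=40)

```text
clock: 28.78
tcp_pos: [0.4096, 0.3304, 0.2116]
tcp_rot: [179.8, -0.1, 92.7]
ft_force: [-1.3, -1.1, 6.3]
opening: 0.0486
```

```bash
python3 upd.py 72 -149 140 0; python3 go.py 565.8 156.5 360 92.7 565.8 156.5 214 92.7
python3 - <<'E'
from h import *
g=grab("scene"); crop(g,190,220,290,295,"pics/s16.png",6)
s=robot.get_state();print(s["clock"],s["tcp_pos"],s["ft_force"],s["opening"])
E
```

```text
[408.4 329.5 210. ] 92.66
[-180.1, 149.2, -150.0] -0.04
[-180.1, 149.2, -4.0] -0.04
28.825 [0.40962945 0.33039635 0.21162582] [-1.16557687 -1.09399291  5.73013927] 0.04885292174897164
```

View pics/s16.png

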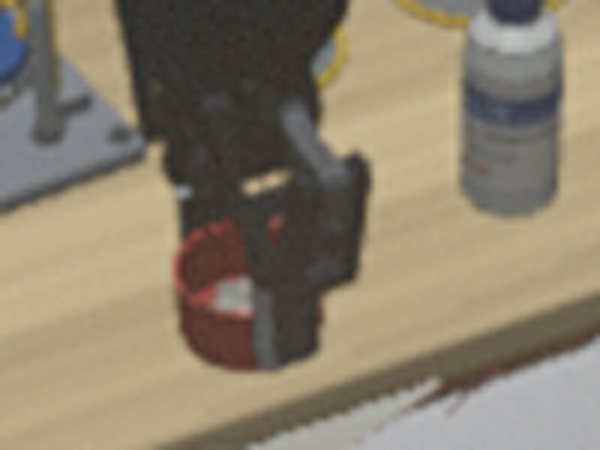

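arm_command(linear=[[0,0,-15],[0,0,-45],[0,0,-85],[0,0,-125],[-5,4,-150],[-25,21,-150],[-55,46,-150],[-90,75,-150],[-125,104,-150],[-155,128,-140],[-175,145,-110],[-180,149,-70],[-180,149,-35],[-180,149,-13],[-180,149,-5],[-180,149,-4],[-180,149,-4]], twist=[0,0,0,0,0,0,0,0,0,0,0,0,0,0,0,0,0])

```text
clock: 30.95
tcp_pos: [0.5666, 0.1572, 0.2151]
tcp_rot: [179.9, -0.0, 92.7]
ft_force: [-0.3, 0.7, -0.3]
opening: 0.0489
```

arm_command(linear=[[0,0,0],[0,0,0],[0,0,0],[0,0,0],[0,0,0],[0,0,-10],[0,0,-40],[0,0,-90],[0,0,-136]], twist=[0,0,0,0,0,0,0,0,0], gripper=75)

```text
clock: 32.08
tcp_pos: [0.566, 0.1571, 0.352]
tcp_rot: [180.0, -0.0, 92.7]
ft_force: [-0.1, -0.1, -0.2]
opening: 0.0749
```

```bash
python3 upd.py -180 149 -140 0; python3 go.py 433 213.5 380 92.7 433 213.5 265 92.7
python3 - <<'E'
from h import *
g=grab("scene"); crop(g,210,170,350,275,"pics/s17.png",5)
s=robot.get_state();print(s["clock"],s["tcp_pos"],s["ft_force"],s["opening"])
E
```

```text
[565.6 156.6 350. ] 92.66
[63.0, -129.8, -30.0] -0.04
[63.0, -129.8, 85.0] -0.04
32.125 [0.56787486 0.15743472 0.35927547] [3.5461143  0.23315163 5.80344102] 0.07523310236150364
```

View pics/s17.png

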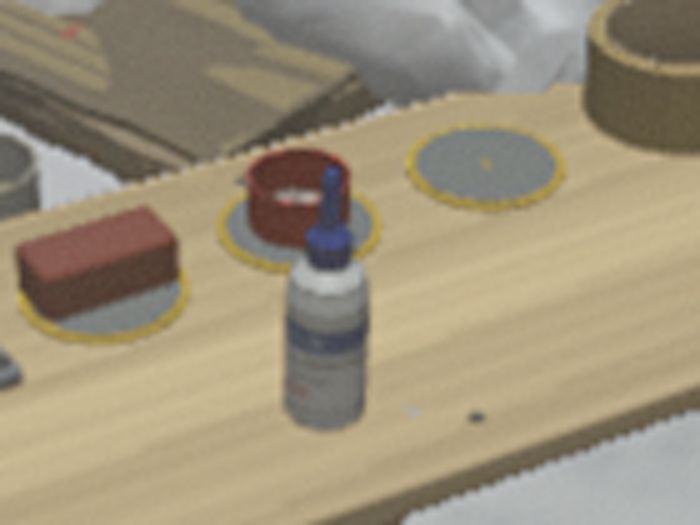

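The dish stands upright on the middle pad. Last is the bottle, gripped high on its body so the nozzle clears the palm.

arm_command(linear=[[63,-130,-15],[63,-130,-15],[63,-130,-15],[63,-130,-15],[63,-130,10],[63,-130,45],[63,-130,72],[63,-130,84],[63,-130,85],[63,-130,85]], twist=[0,0,0,0,0,0,0,0,0,0])

```text
clock: 33.38
tcp_pos: [0.4342, 0.2139, 0.2656]
tcp_rot: [179.9, -0.0, 92.6]
ft_force: [0.2, -0.0, 0.1]
opening: 0.0753
```

```bash
python3 upd.py 63 -130 85 0;  python3 - <<'E'
from h import *
g=grab("scene"); crop(g,230,160,330,260,"pics/s18.png",6)
s=robot.get_state();print(s["clock"],s["tcp_pos"],s["ft_force"],s["opening"])
E
```

```text
[432.8 213.5 265. ] 92.66
33.425 [0.43406837 0.21404786 0.2657854 ] [ 0.18801825 -0.36638544  0.23879471] 0.07497564824088945
```

View pics/s18.png

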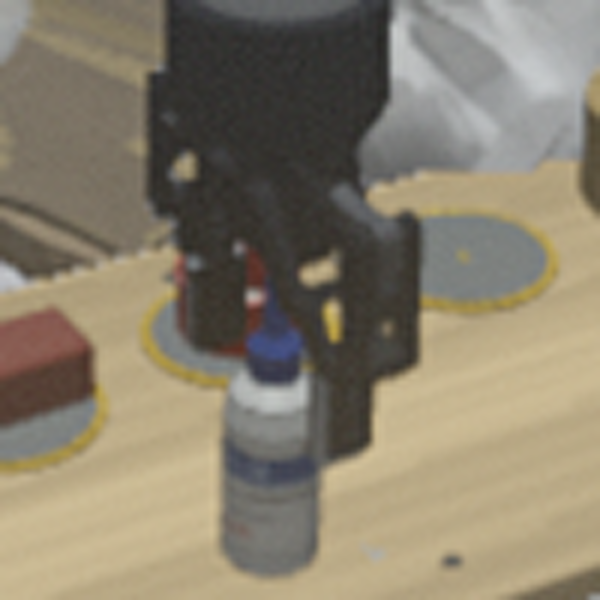

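arm_command(linear=[[0,0,0],[0,0,0],[0,0,0],[0,0,0],[0,0,0],[0,0,0]], twist=[0,0,0,0,0,0], gripper=28)

```text
clock: 34.17
tcp_pos: [0.4336, 0.2141, 0.2657]
tcp_rot: [179.9, -0.0, 92.7]
ft_force: [-0.7, -0.4, 5.9]
opening: 0.0325
```

```bash
python3 go.py 570.5 48 330 92.7 570.5 48 269 92.7
python3 - <<'E'
from h import *
g=grab("scene"); crop(g,230,160,330,260,"pics/s19.png",6)
s=robot.get_state();print(s["clock"],s["tcp_pos"],s["ft_force"],s["opening"])
E
```

```text
[-171.7, 129.9, -65.0] -0.04
[-171.7, 129.9, -4.0] -0.04
34.225 [0.43361218 0.21415692 0.2656804 ] [-1.06418808 -0.19323139  5.16073407] 0.03226672068502475
```

View pics/s19.png

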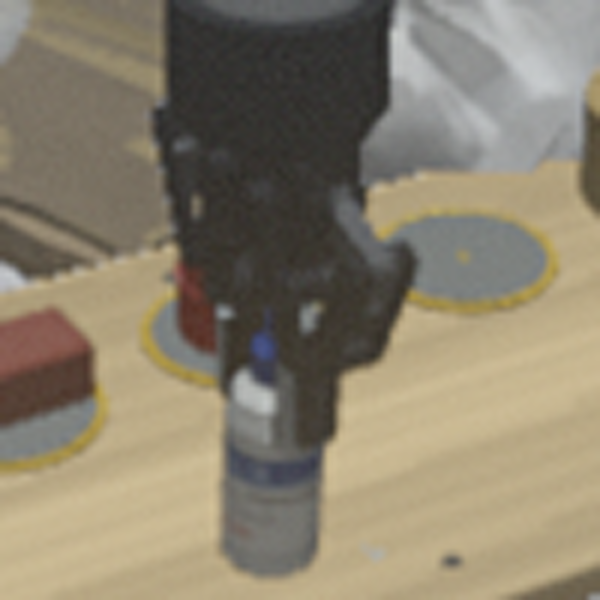

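arm_command(linear=[[0,0,-10],[0,0,-30],[0,0,-55],[0,0,-75],[-8,6,-80],[-25,19,-80],[-50,38,-80],[-80,60,-80],[-110,83,-80],[-138,104,-80],[-158,120,-78],[-169,128,-65],[-172,130,-45],[-172,130,-25],[-172,130,-11],[-172,130,-6],[-172,130,-4],[-172,130,-4],[-172,130,-4]], twist=[0,0,0,0,0,0,0,0,0,0,0,0,0,0,0,0,0,0,0])

```text
clock: 36.6
tcp_pos: [0.5714, 0.0482, 0.2694]
tcp_rot: [179.9, 0.0, 92.7]
ft_force: [0.4, 0.3, -1.2]
opening: 0.032
```

```bash
python3 upd.py -172 130 -4 0
python3 - <<'E'
from h import *
g=grab("scene"); crop(g,250,150,360,240,"pics/s20.png",7)
s=robot.get_state();print(s["clock"],s["tcp_pos"],s["ft_force"],s["opening"])
E
```

```text
[570.7  47.7 269. ] 92.66
36.65 [0.57134704 0.0482042  0.269298  ] [-0.6453184   0.20367826 -0.13530073] 0.03190287242782106
```

View pics/s20.png

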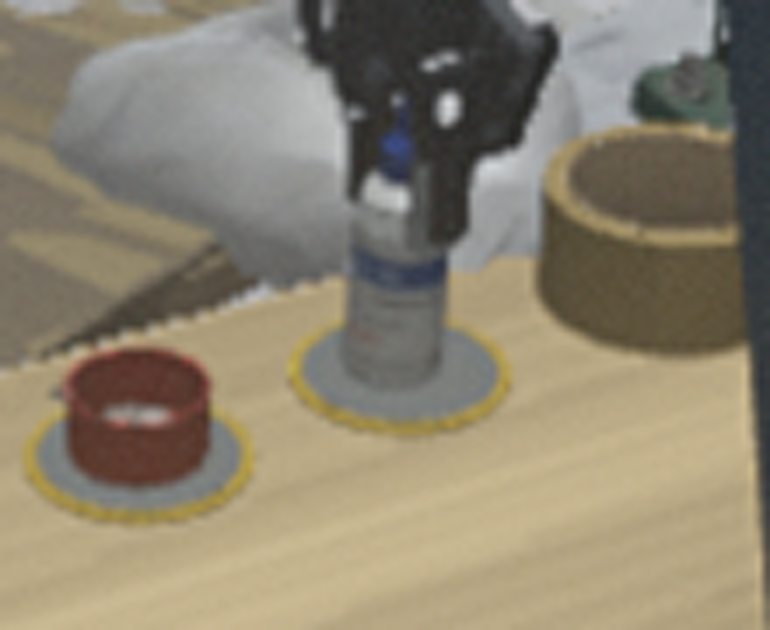

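The bottle sits centred over the right pad, just at the surface. I'll release, lift straight up, then move away for final views.

arm_command(linear=[[0,0,0.5],[0,0,0.5],[0,0,0.5],[0,0,0.5],[0,0,0.5],[0,0,-8],[0,0,-30],[0,0,-65],[0,0,-100],[0,0,-110]], twist=[0,0,0,0,0,0,0,0,0,0], gripper=80)

```text
clock: 37.9
tcp_pos: [0.5718, 0.0482, 0.3819]
tcp_rot: [179.7, 0.1, 92.7]
ft_force: [-0.8, -0.9, -0.1]
opening: 0.0801
```

```bash
python3 upd.py 0 0 -110 0; python3 go.py 300 -300 400 92.7
```

```text
[570.7  47.7 379. ] 92.66
[-334.8, -286.5, -21.0] -0.04
```

arm_command(linear=[[-335,-286,-21],[-335,-286,-21],[-335,-286,-21],[-335,-286,-21],[-335,-286,-21],[-335,-286,-21],[-335,-286,-21],[-335,-286,-21],[-335,-286,-21],[-335,-286,-21]], twist=[0,0,0,0,0,0,0,0,0,0])

```text
clock: 39.15
tcp_pos: [0.3017, -0.2985, 0.3992]
tcp_rot: [-180.0, -0.1, 92.8]
ft_force: [0.7, 0.5, -0.0]
opening: 0.08
```

```bash
python3 - <<'E'
from h import *
f=grab("top");g=grab("scene"); np.save("top2.npy",f,allow_pickle=True);np.save("scene2.npy",g,allow_pickle=True)
crop(f,150,150,420,270,"pics/t21.png",2.9); crop(g,140,160,400,300,"pics/s21.png",3)
s=robot.get_state();print(s["clock"],s["tcp_pos"])
E
cat > fin.py <<'E'
from meas import *
F=np.load("top2.npy",allow_pickle=True).item()
hsv=cv2.cvtColor(F["img"],cv2.COLOR_RGB2HSV).astype(int);H,S,V=hsv[...,0],hsv[...,1],hsv[...,2]
red=((H<10)|(H>170))&(S>80); blue=(H>100)&(H<130)&(S>100)
for k,m,r,z in(("block",red,(218,160,258,207),.066),("dish",((H<8)|(H>170))&(S>90),(264,160,304,207),.066),("bottle nozzle",blue,(310,150,352,200),.13),("blue",blue,(168,165,205,205),.083)):
    mm,c,st=comp(F,m,roi=r);s,R,e,P=hullfit(F,mm,z);print(k,"fit",s.round(1),R.round(1),"enc",np.round(e,1),st)
    if k=="block":print(cv2.minAreaRect((P*1000).astype(np.float32)))
E
python3 fin.py
```

```text
39.25 [ 0.30186249 -0.29850996  0.39943004]
block fit [559.7 263.8] 28.3 enc [559.4 263.4  36.9] [220 175  32  16 466]
((559.4281005859375, 263.4093322753906), (34.47758483886719, 68.92317199707031), 2.72310209274292)
dish fit [565.7 157.5] 25.1 enc [564.9 157.1  27.2] [272 171  23  24 236]
bottle nozzle fit [572.8  48.5] 7.9 enc [573.4  48.1  11.1] [332 168   9  10  46]
blue fit [553.5 382.4] 26.5 enc [553.4 382.   28.6] [168 168  26  26 479]
```

View pics/t21.png

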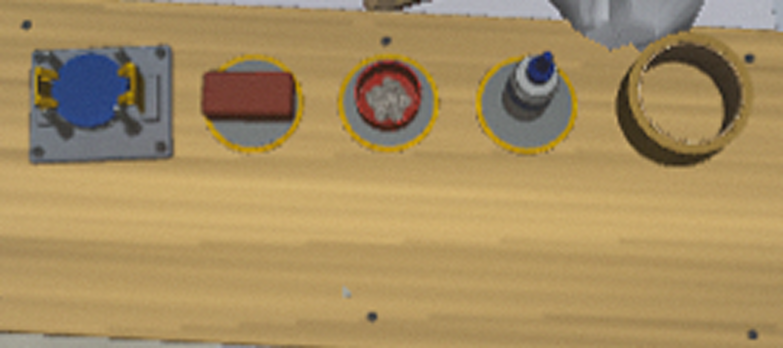

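View pics/s21.png

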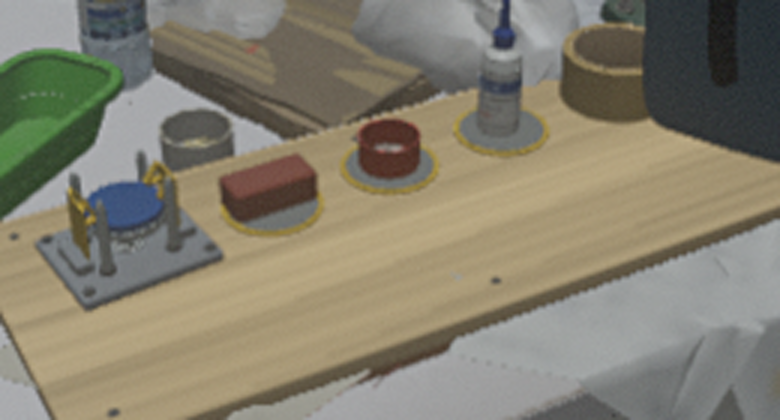

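Top-view fits put the block about 1.5 mm, the dish about 1 mm and the bottle about 2 mm from their pad centres. Blue lies on the magazine axis with the catches over it, and the tape is untouched. Handing in.

Run:
```python
from h import *
a=np.load("top0.npy",allow_pickle=True).item()["img"];b=np.load("top2.npy",allow_pickle=True).item()["img"]
r=(slice(160,212),slice(358,415)); print("tape diff",np.abs(a[r].astype(int)-b[r]).mean())
print(robot.sign_off())
```

```text
tape diff 3.964125056230319
the job is handed in; nothing more can be done
None
```

The job is handed in, about 39 s of the 109 s used. The steel shell and then the blue one were pressed into the magazine. The rubber block stands on the left pad (magazine side), the dish on the middle pad and the glue bottle on the right pad.

**Shells:** The last pictures show both shells flat under the yellow catches, blue on top of steel. The blue one measured within about 1 mm of the magazine's estimated axis. I judged their heights only by eye, from the catches sitting over the blue shell.

**Block, dish and bottle:** All three are upright and about 1–2.5 mm from their pad centres in the top view. The camera disagrees with itself slightly: the pad spacing measured about 1.4% short of the stated 109 mm. The tape roll looks unchanged from the first picture.

**What went wrong:** On the first try at the steel shell I misread the grip, went about 6 mm too low and pressed the fingertips on the board with about 35 N. I released and regripped without further trouble.

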